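# Tighten the turntable clamp with the click wrench

## Robot

A 6-joint arm with a two-finger parallel gripper is mounted at the origin on the work surface. World frame = base frame: x ahead of the robot, y to its left, z up, the work surface at z = 0. Lengths are in mm, angles in degrees, forces in N, time in s.
With the tool pointing down it reaches from about 350 to 850 mm from the base axis. Payload 8.1 kg.
Tool frame: the origin (TCP) lies at the centre of the arm's flange, where the gripper is bolted on; the fingertips stand 173 mm ahead of it and the grasp point (between the pads) lies 155 mm ahead of it; z points along the fingers, y is the line along which they close (so a half turn about z gives the same grasp; the last joint's range is limited). The gripper opens to 85 mm and grips with 20 to 120 N. Pads are 22 mm wide; open, the fingers measure 114 mm over their backs; the gripper's body (76 mm by 85 mm) begins 54 mm behind the grasp point. The pads swing forward as they close: fully open they stand 13 mm farther back than shut.
Start: joints at [72.456, 7.471, 85.268, -0, 87.261, -4.893], TCP at [131.384, 585.444, 404.692] pointing down, gripper open.
Joint ranges: [-169.43, 169.43], [-51.17, 129.36], [1.28, 143.12], [-76.62, 256.62], [0, 156.53], [-152.29, 152.29]. Speed limits (degrees/s): [136.94, 136.94, 159.86, 180, 180, 180].

## Interface

Orientations are given as [roll, pitch, yaw] about the fixed x, y, z axes, in that order (R = Rz(yaw) Ry(pitch) Rx(roll)).
In Python, from bench import * gives the robot as it stands.
- The arm moves only by the shell command python3 -m jog 'ROWS' [FORCE]. ROWS is text: rows parted by semicolons, each of 7 numbers parted by spaces: the shift along the tool's x, y, z scaled (see below), then the turn, a rotation vector about the tool's x, y, z scaled (see below), then the closure, from -1 (fully open) to 1 (shut). In form: tx ty tz wx wy wz hand; .... A call has 1 to 5 rows; each row shifts and turns the commanded pose from where the row before left it, along the tool's axes as they then stand; what a row does not reach is not made up. The controller multiplies each number of a shift by 0.1 m and each number of a turn by 60 degrees. A row lasts 1/8 s, in which the tool goes at most 62.5 mm and 10.7 degrees, less where a joint would pass 70% of its speed; a pose out of reach is approached as far as the arm can. A call with a number of a shift or a turn outside -1 to 1 is refused whole. A call with a gripper value outside its range is refused whole. The fingers move at their own pace and stop on an object; FORCE is the grip in N (left out, the last holds). Time passes only in rows, so rows that do not move let the fingers close. It gives the time, the measured TCP pose, the force, the opening and the grip force at its end, in the units of the state.
- sense(): the state, without advancing time (a new reading comes with each control period).
- snapshot(name): name is "scene" or "top" or "wrist"; returns a dict with "img" (480x640x3 uint8, red, green, blue), "fx", "fy", "cx", "cy" (pixels), "dist" ([k1, k2, p1, p2, k3] as OpenCV has them; the pictures are not rectified), "extrinsics" (4x4, takes a point from camera to world coordinates). Camera axes: x right, y down, z forward; pixel columns grow to the right and rows downward; lengths in mm; the calibration is good to about 2 mm. A picture is of the moment at which its call begins. There is no depth.
- hand_in(): hands the job in; it is judged then, once.
The state is a dict: "time": time; "joint_pos": joint angles; "qd": joint speeds; "joint_efforts": joint torques, N m; "tool_pos": TCP position; "tcp_rot": TCP orientation; "ft_force": force on the tool from outside, world axes, zero at the start; "wrist_torque": the same for the moment, N m; "finger_gap": finger opening in mm; "grip_force": force on a finger pad.
Only numpy, scipy, OpenCV 4.12 (cv2) and the standard library are available. Lean on these libraries where they do the work, as an engineer would, in place of code of your own. Each camera call takes 0.05 s, during which the arm holds its last target. There are 200 camera calls.

## Task

The wooden turntable is held by two rim clamps; the one whose bolt carries the hinged click wrench is still loose. Turn that wrench clockwise, seen from above, until the bolt is fully home and the handle breaks over at its hinge, so that it is clearly kinked by about 20 degrees; stop there without forcing it on to the end of its bend, let go and leave the wrench on the bolt. Do not turn the plain one-piece spanner on the other clamp.

Things in the scene. Friction and masses are not known exactly. Their poses are not given: they have to be found in the camera images.
- handle_grip (a point): Middle of the click wrench's black rubber grip: round, 25 mm thick, 110 mm long, level, 101 mm above the table, free space beside and below. It moves with the handle. Its x axis points along the handle to the break-over hinge (vertical brass pin) 125 mm away, z up. Towards the hinge the handle is a 16 mm tube; outward it ends 80 mm from this point. From the bolt it points roughly to the robot.
- bolt (a joint): Turn of wrench head and bolt, rad, clockwise from above positive; starts at 0 to 0.3, home at a hard stop at 0.9. Friction 0.4 N m (about 2.5 N at the grip); stays where left. The bolt's vertical axis is 50 mm beyond the hinge along the head, so 175 mm from the grip point, on the handle's line, while the handle is straight. Its clamp may be the left or the right one.
- handle (a joint): Bend of the handle against the wrench head at the hinge, rad, clockwise from above positive; 0 = straight (start), 0.6 = end of the bend, a hard stop. It gives way at a steady 1.5 N m (about 12 N sideways at the grip), so only once the bolt is home, and stays bent where it is left.
- spanner (a joint): Turn of the plain one-piece flat steel ring spanner (250 mm long, no hinge, no rubber grip) on the other clamp's bolt, rad, clockwise from above positive, 0 at start. It lies about as high as the click wrench and points roughly to the robot; its bolt is about 270 mm to the left or right of the other bolt. A light push (3 N) turns it.

How it is judged (in metres and radians):
At the end, for the whole second after the job is handed in: The bolt is home (joint bolt above 0.84 of 0.9 rad), the click wrench's handle is broken over by 0.15 to 0.5 rad and at rest, and the plain spanner stands within 0.12 rad of where it was (value of joint bolt above 0.84 rad and value of joint handle between 0.15 and 0.5 rad and velocity of joint bolt between -0.05 and 0.05 rad/s and velocity of joint handle between -0.05 and 0.05 rad/s and value of joint spanner between -0.12 and 0.12 rad); the robot touches nothing.
It fails at once if the click wrench was forced on towards the end of its bend (handle joint above 0.5 rad) (value of joint handle above 0.5 rad).
It fails at once if the plain spanner was turned by more than 0.12 rad (value of joint spanner above 0.12 rad or value of joint spanner below -0.12 rad).
It also fails if it takes over 35 s, if anything falls off the work surface, if the arm or the gripper's body presses on something with over 40 N, if the wrist force passes 120 N, or if a joint passes its speed limit or range.

## Working session

There is one attempt and no reset: what is moved stays moved. The work goes in short steps, Python scripts to look and compute and a shell command to move; the robot and the scene stay as the last step left them, time stands still between calls to the robot, and variables do not carry over. Pictures are saved under pics/ and viewed, at most 10 in all, crops included, and the job is handed in when it is done.

```bash
mkdir -p pics; ls
python3 - <<'E'
from bench import *
import cv2
for n in("top","scene"):
    s=snapshot(n);cv2.imwrite(f"pics/{n}1.png",s["img"][:,:,::-1]);print(n,s["fx"],s["cx"],s["cy"],s["dist"],s["extrinsics"])
print(sense())
E
```

```text
pics
top 603.2269877806441 314.4583000323897 236.39429751006458 [-0.10308384  0.          0.          0.          0.        ] [[ 2.86803876e-02 -9.89747549e-01  1.39918636e-01  4.64043935e+02]
 [-9.99547275e-01 -2.96701609e-02 -4.99265698e-03 -2.91604287e+01]
 [ 9.09287846e-03 -1.39712100e-01 -9.90150417e-01  9.94547849e+02]
 [ 0.00000000e+00  0.00000000e+00  0.00000000e+00  1.00000000e+00]]
scene 483.1835987450396 321.05706023490603 241.1401336448868 [-0.00421205  0.          0.          0.          0.        ] [[ 5.52167091e-01  7.20698344e-01 -4.19172279e-01  8.65317795e+02]
 [ 8.33626016e-01 -4.85316160e-01  2.63696587e-01 -2.01102268e+02]
 [-1.33853874e-02 -4.95037495e-01 -8.68768502e-01  7.18855654e+02]
 [ 0.00000000e+00  0.00000000e+00  0.00000000e+00  1.00000000e+00]]
{'time': 0.1, 'joint_pos': array([ 7.24571068e+01,  7.51213860e+00,  8.53232947e+01, -1.22289802e-03,
        8.72618892e+01, -4.89350535e+00]), 'qd': array([-0.07147587, -0.02478428, -0.21840821,  0.08100275,  0.07997673,
        0.01687349]), 'joint_efforts': array([ 1.71188902e-03, -5.70953357e+01, -5.01939583e+01, -1.49478869e-04,
        8.16262123e-03, -7.38570225e-05]), 'tool_pos': array([131.31501804, 585.24271998, 403.73248777]), 'tcp_rot': array([-1.79902928e+02, -7.08504329e-03,  1.67350666e+02]), 'ft_force': array([ 0.1558303 , -0.07187344, -0.12665483]), 'wrist_torque': array([-0.00244133, -0.01477685,  0.00920444]), 'grip_force': 0.0, 'finger_gap': 85.34429120715151}
```

View pics/top1.png

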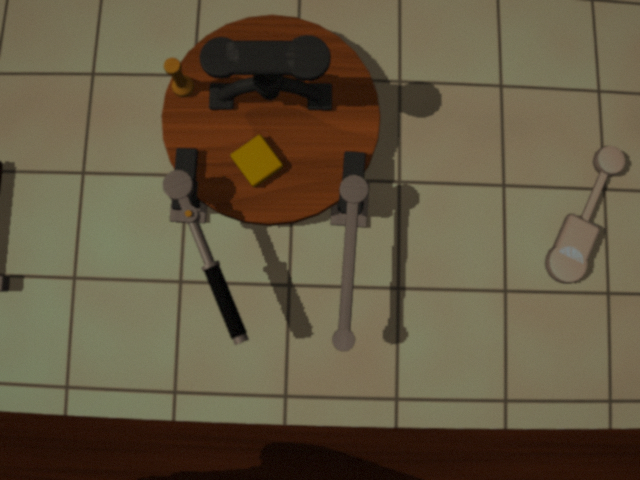

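View pics/scene1.png

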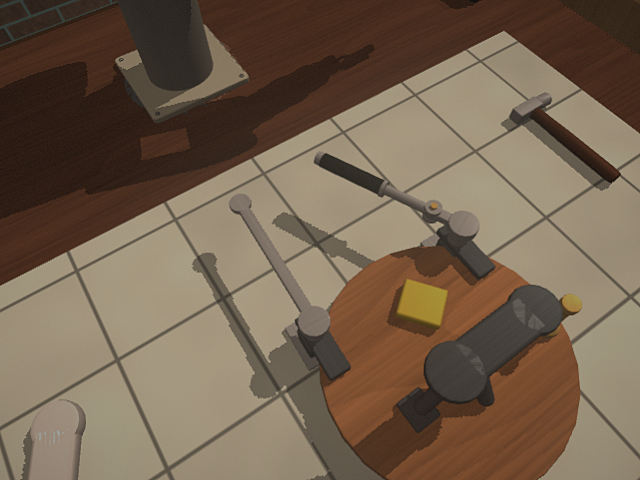

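The click wrench is the left one in the top view, with bolt about (178,184), brass hinge (188,213) and grip from (208,265) to (240,335). The plain spanner is to its right, so turning clockwise moves the handle to +y, away from the spanner.

```bash
cat > h.py <<'E'
from bench import *
import cv2, numpy as np
def cast(s,px,z):
    K=np.array([[s["fx"],0,s["cx"]],[0,s["fy"],s["cy"]],[0,0,1]])
    u=cv2.undistortPoints(np.array(px,float).reshape(-1,1,2),K,np.array(s["dist"],float))[:,0]
    E=s["extrinsics"]; d=np.c_[u,np.ones(len(u))]@E[:3,:3].T; o=E[:3,3]
    return o+d*((z-o[2])/d[:,2])[:,None]
def grip(s,box,z=101):
    "dark grip blob in box x0,y0,x1,y1 -> end points (world), hinge-side first"
    x0,y0,x1,y1=box; im=s["img"][y0:y1,x0:x1]
    m=(im.max(2)<38).astype(np.uint8); m=cv2.morphologyEx(m,cv2.MORPH_OPEN,np.ones((3,3)))
    n,l,st,c=cv2.connectedComponentsWithStats(m); i=1+np.argmax(st[1:,4])
    r=cv2.minAreaRect(np.argwhere(l==i)[:,::-1].astype(np.float32)); b=cv2.boxPoints(r)+[x0,y0]
    p=cast(s,b,z); e=sorted([(b[k]+b[(k+1)%4])/2 for k in range(4)],key=lambda q:0)
    L=[np.linalg.norm(b[k]-b[(k+1)%4]) for k in range(4)]; k=int(np.argmin(L))
    return cast(s,[(b[k]+b[(k+1)%4])/2,(b[(k+2)%4]+b[(k+3)%4])/2],z),st[i]
E
python3 - <<'E'
from h import *
s=snapshot("top")
g,st=grip(s,(150,225,290,360)); print(g,g.mean(0),np.linalg.norm(g[0]-g[1]),st)
print("hinge",cast(s,[[188,213]],110),"bolt",cast(s,[[178,184]],120),"spanner",cast(s,[[353,190],[344,340]],105))
E
```

```text
[[439.70236424  72.07333109 101.        ]
 [540.80702169 119.61957818 101.        ]] [490.25469296  95.84645464 101.        ] 111.72643989282321 [  56   39   39   73 1092]
hinge [[618.64754614 156.15549584 110.        ]] bolt [[660.26805248 171.72091507 120.        ]] spanner [[662.12062727 -89.72124216 105.        ]
 [438.39741979 -81.12227559 105.        ]]
```

```bash
for i in 1 2; do :; done
python3 -m jog '-0.38 -0.33 0 0 0 0 -1; -0.38 -0.33 0 0 0 0 -1; -0.38 -0.33 0 0 0 0 -1; -0.38 -0.33 0 0 0 0 -1; -0.38 -0.33 0 0 0 0 -1'
python3 -m jog '-0.38 -0.33 0 0 0 0 -1; -0.38 -0.33 0 0 0 0 -1; -0.38 -0.33 0 0 0 0 -1; -0.38 -0.33 0 0 0 0 -1; -0.38 -0.33 0 0 0 0 -1'
python3 -m jog '-0.38 -0.33 0 0 0 0 -1; -0.38 -0.33 0 0 0 0 -1; 0 0 0 0 0 -0.17 -1; 0 0 0 0 0 -0.17 -1; 0 0 0 0 0 -0.17 -1'
python3 -m jog '0 0 0 0 0 -0.12 -1; 0 0 0 0 0 0 -1;0 0 0 0 0 0 -1'
python3 - <<'E'
from h import *
w=snapshot("wrist");cv2.imwrite("pics/w1.png",w["img"][:,:,::-1]);print(w["extrinsics"])
t=snapshot("top");cv2.imwrite("pics/t2.png",t["img"][:,:,::-1])
s=snapshot("scene")
def tri(a,pa,b,pb):
    P=[]
    for c,p in((a,pa),(b,pb)):
        q=cast(c,[p],0)[0];o=c["extrinsics"][:3,3];d=(q-o)/np.linalg.norm(q-o);P.append((o,np.eye(3)-np.outer(d,d)))
    return np.linalg.solve(sum(M for _,M in P),sum(M@o for o,M in P))
print("bolt",tri(t,(178,184),s,(462,225)),"hinge",tri(t,(188,213),s,(433,207)),"inner grip",tri(t,(210,264),s,(383,187)))
st=sense();print(st["tool_pos"],st["tcp_rot"],st["ft_force"],st["time"])
E
```

```text
time: 0.78
tool_pos: [281.2, 381.4, 404.4]
tcp_rot: [-180.0, 0.0, 167.4]
ft_force: [0.8, 0.6, 0.4]
finger_gap: 85.6
grip_force: 0.0
time: 1.4
tool_pos: [430.5, 178.7, 404.6]
tcp_rot: [180.0, 0.0, 167.3]
ft_force: [0.9, 0.3, 0.8]
finger_gap: 85.8
grip_force: 0.0
time: 2.02
tool_pos: [489.6, 98.9, 404.3]
tcp_rot: [180.0, -0.0, -161.8]
ft_force: [-0.4, -0.1, -1.3]
finger_gap: 85.7
grip_force: 0.0
time: 2.4
tool_pos: [489.5, 99.2, 404.5]
tcp_rot: [180.0, -0.0, -155.0]
ft_force: [-0.3, 0.2, 0.4]
finger_gap: 85.5
grip_force: 0.0
[[-4.23039108e-01  8.68536358e-01  2.58229566e-01  4.23407220e+02]
 [ 9.06110828e-01  4.05168966e-01  1.21660500e-01  6.78431515e+01]
 [ 1.03996123e-03  2.85451755e-01 -9.58392516e-01  3.74091704e+02]
 [ 0.00000000e+00  0.00000000e+00  0.00000000e+00  1.00000000e+00]]
bolt [663.27489225 174.65628578 104.9277752 ] hinge [617.8203337  155.06268869 112.92142392] inner grip [543.23803358 118.95272231 106.55583609]
[489.56140399  99.21863625 404.65399361] [-1.79999552e+02 -5.38980484e-03 -1.54929091e+02] [ 1.66609244 -0.03623008 -0.71783296] 2.55
```

View pics/w1.png

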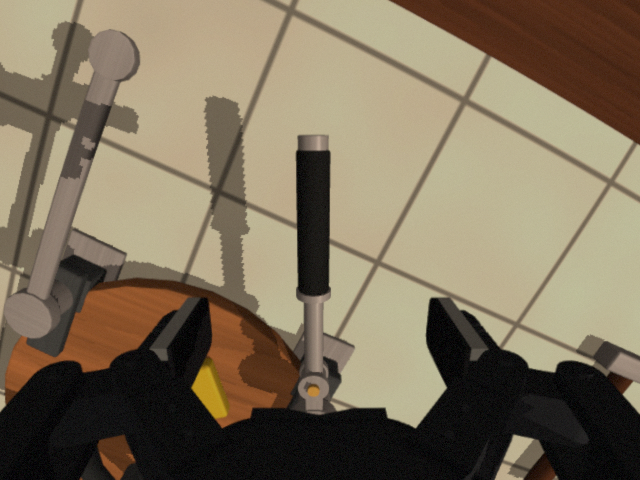

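The wrist view shows the grip between the open fingers, aligned with the tool: grip (313,150) to (313,292), hinge (313,391). The fingers are roughly centred on it at column 319.

Run:
```python
from h import *
w=snapshot("wrist")
print(cast(w,[[313,150],[313,292]],113),cast(w,[[313,391]],113))
p=cast(w,[[313,150],[313,292]],113).mean(0);h=cast(w,[[313,391]],113)[0]
print(p,h,np.linalg.norm((p-h)[:2]),np.degrees(np.arctan2(*(h-p)[1::-1])))
```

```text
[[440.31708649  71.73390834 113.        ]
 [537.54882278 116.80471085 113.        ]] [[621.71017655 155.76130115 113.        ]]
[488.93295464  94.2693096  113.        ] [621.71017655 155.76130115 113.        ] 146.325171057289 24.849870794054866
```

```bash
python3 -m jog '-0.11 -0.04 0.5 0 0 0 -1; 0 0 0.5 0 0 0 -1; 0 0 0.5 0 0 0 -1; 0 0 0 0 0 0 0.1; 0 0 0 0 0 0 0.1' 20
python3 -m jog '0 0 0 0 0 0 0.2; 0 0 0 0 0 0 0.2'
python3 - <<'E'
from h import *
w=snapshot("wrist");cv2.imwrite("pics/w2.png",w["img"][:,:,::-1])
# arc plan about bolt, r=180, per-row step 6 deg: chord in tool axes
r=180
for a in(3,4,6):
    t=np.radians(a);print(a,"x",-r*(1-np.cos(t)),"y",r*np.sin(t),"wz",a/60)
E
```

```text
time: 3.22
tool_pos: [502.0, 100.3, 256.6]
tcp_rot: [-180.0, 0.1, -154.9]
ft_force: [0.3, 0.3, 0.4]
finger_gap: 51.7
grip_force: 0.0
time: 3.48
tool_pos: [502.1, 100.3, 256.8]
tcp_rot: [-179.9, 0.2, -154.9]
ft_force: [0.5, -0.3, 0.1]
finger_gap: 34.1
grip_force: 0.0
3 x -0.24668374417671002 y 9.42047212372989 wz 0.05
4 x -0.4384709532316444 y 12.556165273942554 wz 0.06666666666666667
6 x -0.9860588337108078 y 18.815123388177625 wz 0.1
```

View pics/w2.png

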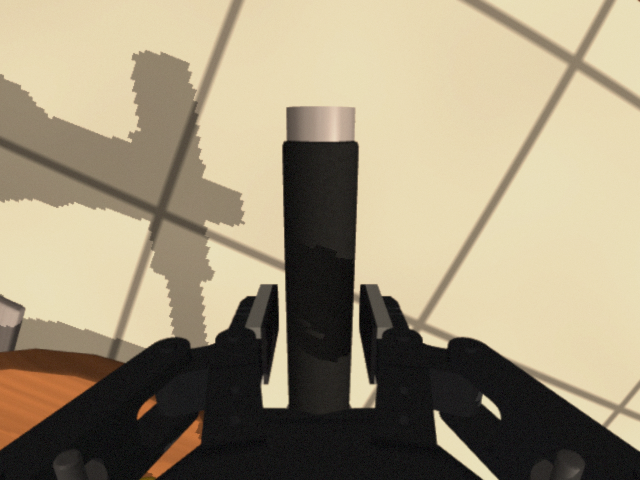

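The grip sits centred between the pads with about 4 mm clearance each side. I'll swing it along the arc.

```bash
python3 -m jog '-0.01 0.19 0 0 0 0.1 0.2; -0.01 0.19 0 0 0 0.1 0.2; -0.01 0.19 0 0 0 0.1 0.2; -0.01 0.19 0 0 0 0.1 0.2; -0.01 0.19 0 0 0 0.1 0.2'
python3 -m jog '0 0 0 0 0 0 0.2'
python3 - <<'E'
from h import *
s=snapshot("top");cv2.imwrite("pics/t3.png",s["img"][:,:,::-1])
s=snapshot("wrist");cv2.imwrite("pics/w3.png",s["img"][:,:,::-1])
E
```

```text
time: 4.15
tool_pos: [485.0, 193.2, 255.7]
tcp_rot: [-180.0, 0.1, 174.9]
ft_force: [1.7, -2.7, 0.7]
finger_gap: 34.0
grip_force: 1.1
time: 4.28
tool_pos: [484.8, 193.7, 255.4]
tcp_rot: [180.0, 0.1, 175.3]
ft_force: [-0.7, 0.2, 0.4]
finger_gap: 34.0
grip_force: 0.0
```

View pics/t3.png

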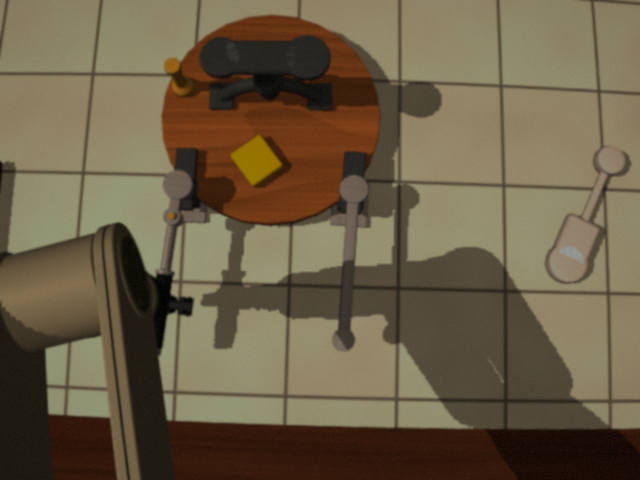

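The wrench has turned, with the hinge now at (171,215). The pushing force is about 3 N, so the bolt isn't home yet. I'll go on in small steps and watch for the force jump.

```bash
python3 -m jog '-0.003 0.094 0 0 0 0.05 0.2'
python3 -m jog '-0.003 0.094 0 0 0 0.05 0.2'
python3 -m jog '-0.003 0.094 0 0 0 0.05 0.2'
```

```text
time: 4.5
tool_pos: [485.8, 201.1, 254.7]
tcp_rot: [-179.9, -0.0, 172.2]
ft_force: [0.5, -2.4, -0.0]
finger_gap: 34.1
grip_force: 1.1
time: 4.62
tool_pos: [487.5, 210.5, 254.7]
tcp_rot: [-179.9, 0.0, 169.1]
ft_force: [0.6, -1.9, 0.1]
finger_gap: 34.3
grip_force: 1.1
time: 4.75
tool_pos: [489.6, 219.7, 254.7]
tcp_rot: [-179.9, -0.0, 166.1]
ft_force: [0.7, -2.8, -0.1]
finger_gap: 34.2
grip_force: 1.1
```

```bash
python3 -m jog '-0.003 0.094 0 0 0 0.05 0.2'
python3 -m jog '-0.003 0.094 0 0 0 0.05 0.2'
python3 -m jog '-0.003 0.094 0 0 0 0.05 0.2'
```

```text
time: 4.88
tool_pos: [492.1, 228.8, 254.7]
tcp_rot: [-179.9, 0.0, 163.1]
ft_force: [0.7, -1.3, -0.7]
finger_gap: 33.9
grip_force: 1.1
time: 5.0
tool_pos: [495.2, 237.7, 254.6]
tcp_rot: [-179.9, 0.0, 160.1]
ft_force: [-0.4, -2.4, 0.4]
finger_gap: 34.2
grip_force: 1.1
time: 5.12
tool_pos: [498.7, 246.4, 254.6]
tcp_rot: [-179.9, 0.0, 157.1]
ft_force: [-0.2, -2.6, 0.1]
finger_gap: 34.4
grip_force: 1.1
```

```bash
python3 -m jog '-0.003 0.094 0 0 0 0.05 0.2'
python3 -m jog '-0.003 0.094 0 0 0 0.05 0.2'
```

```text
time: 5.25
tool_pos: [502.5, 254.5, 254.4]
tcp_rot: [-179.8, -0.0, 154.1]
ft_force: [-2.4, -11.2, 2.4]
finger_gap: 34.0
grip_force: 5.6
time: 5.38
tool_pos: [506.6, 262.1, 254.1]
tcp_rot: [-179.7, -0.0, 151.1]
ft_force: [-4.4, -11.8, 5.0]
finger_gap: 34.1
grip_force: 5.9
```

Force rose to about 12 N: the bolt is home and the handle is breaking over, by roughly 0.1 rad so far. I'll continue about the hinge (radius about 130 mm).

```bash
python3 -m jog '-0.002 0.068 0 0 0 0.05 0.2;-0.002 0.068 0 0 0 0.05 0.2'
python3 -m jog '-0.002 0.068 0 0 0 0.05 0.2;-0.002 0.068 0 0 0 0.05 0.2'
python3 -m jog '0 0 0 0 0 0 0.2'
python3 - <<'E'
from h import *
s=snapshot("top");cv2.imwrite("pics/t4.png",cv2.resize(s["img"][130:330,60:260,::-1],(600,600),interpolation=cv2.INTER_CUBIC))
s=snapshot("scene");cv2.imwrite("pics/s4.png",s["img"][:,:,::-1])
E
```

```text
time: 5.62
tool_pos: [513.9, 273.3, 254.2]
tcp_rot: [-179.7, 0.0, 145.1]
ft_force: [-3.0, -12.2, 5.0]
finger_gap: 34.2
grip_force: 5.6
time: 5.88
tool_pos: [522.5, 283.8, 254.2]
tcp_rot: [-179.7, 0.1, 139.1]
ft_force: [-1.7, -12.9, 4.4]
finger_gap: 34.3
grip_force: 5.5
time: 6.0
tool_pos: [522.8, 284.2, 254.4]
tcp_rot: [-179.8, 0.1, 139.2]
ft_force: [-0.5, -9.3, 2.5]
finger_gap: 34.2
grip_force: 3.6
```

View pics/t4.png

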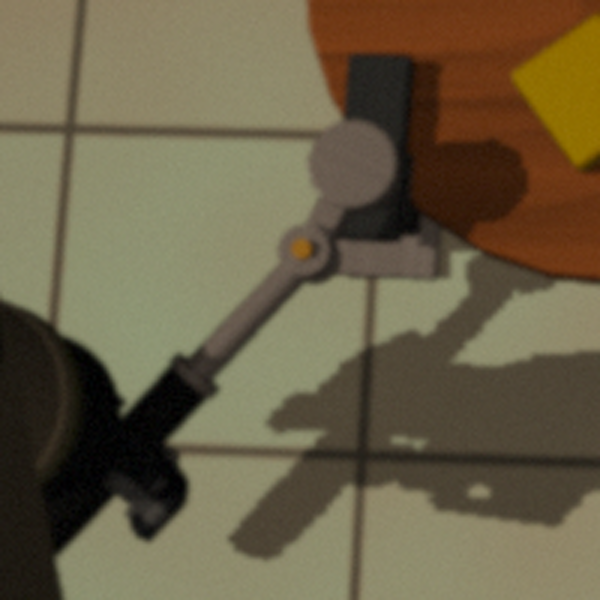

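View pics/s4.png

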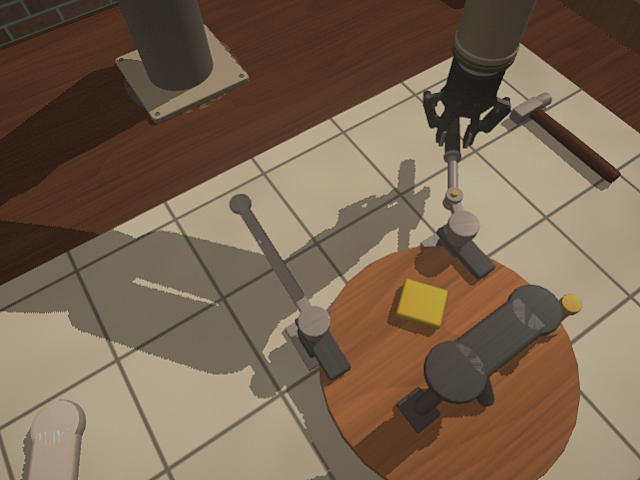

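The top crop (3x) shows the bolt at (352,164), the hinge at (302,248) and the tube running to the collar at about (195,376), with a visible kink. The spanner hasn't moved. Next I'll work out the bend.

Run:
```python
from h import *
s=snapshot("top")
f=lambda c:[60+c[0]/3-.33,130+c[1]/3-.33]
a=lambda v:np.degrees(np.arctan2(v[1],v[0]))
h=cast(s,[f((302,248))],113)[0]; col=cast(s,[f((195,376)),f((62,530))],101)
B=np.array([664,176,113])
print(h,col,"handle",a(col[0]-h),a(col[1]-h),"head",a(h-B),np.linalg.norm((h-B)[:2]))
b=[cast(s,[p],105)[0] for p in((178,184),)]
h0=cast(s,[(188,213)],113)[0]
print("head turn using one bolt",a(h0-b[0]),a(h-b[0]), np.linalg.norm((h-b[0])[:2]))
h3=cast(s,[(171,215)],113)[0]; print("mid",a(h3-b[0]))
# circle through three hinge positions
A=np.array([h0,h3,h])[:,:2];M=np.c_[2*A,np.ones(3)];c=np.linalg.solve(M,(A**2).sum(1));print("centre",c[:2],np.sqrt(c[2]+c[:2]@c[:2]))
```

```text
[617.94508965 197.17269639 113.        ] [[553.57959886 250.26955872 101.        ]
 [474.46672468 312.57837874 101.        ]] handle 140.47984105178952 141.1888168700046 head 155.3104701985553 50.68863620425158
head turn using one bolt -156.65806419658074 154.28176717296085 50.71214059586371
mid 173.41222506116182
centre [672.97382887 176.58480443] 58.75392272516425
```

The bend is about 0.25–0.3 rad and the bolt is home, so that's the target. Now I'll back off and open, then lift clear and check.

```bash
python3 -m jog '0 -0.03 0 0 0 0 0.2; 0 0 0 0 0 0 -0.6; 0 0 0 0 0 0 -0.6;0 0 0 0 0 0 -0.6'
python3 -m jog '0 0 -0.3 0 0 0 -0.6; 0 0 -0.5 0 0 0 -0.6; 0 0 -0.5 0 0 0 -0.6; 0 0 -0.5 0 0 0 -0.6; 0 0 0 0 0 0 -0.6'
python3 - <<'E'
from h import *
w=snapshot("wrist");cv2.imwrite("pics/w5.png",w["img"][:,:,::-1]);print(w["extrinsics"][:3,3])
E
```

```text
time: 6.65
tool_pos: [520.4, 284.3, 254.8]
tcp_rot: [180.0, -0.0, 139.2]
ft_force: [-0.5, 0.4, 0.1]
finger_gap: 68.2
grip_force: 0.0
time: 7.28
tool_pos: [521.2, 284.8, 441.0]
tcp_rot: [179.5, 0.2, 139.2]
ft_force: [0.6, 0.6, -0.1]
finger_gap: 68.0
grip_force: 0.0
[466.31916589 332.06215796 410.21829583]
```

View pics/w5.png

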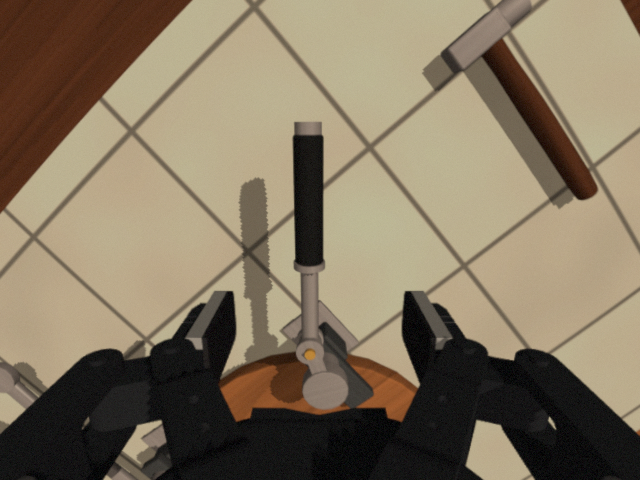

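The wrist view shows the wrench free of the gripper and clearly kinked: grip (308,135)–(309,262), hinge (310,354), bolt cap centre (325,389). One check of the bend from this view.

Run:
```python
from h import *
w=snapshot("wrist"); a=lambda v:np.degrees(np.arctan2(v[1],v[0]))
g=cast(w,[[308,135],[309.5,262]],101);h=cast(w,[[310,354]],113)[0];b=cast(w,[[325,389]],105)[0]
d=a(h-b)-a(g[0]-h);print(a(g[0]-h),a(g[0]-g[1]),a(h-b),b,h,"bend",np.radians(a(h-b)-a(g[0]-g[1])),np.radians(d))
```

```text
139.364352181768 139.46500926856658 156.45460405068766 [659.69172614 174.75935002 105.        ] [615.51386856 194.01006369 113.        ] bend 0.29652436752766165 0.29828116510776254
```

```bash
python3 -c "
from bench import *
print(hand_in())"
```

```text
the job is handed in; nothing more can be done
None
```

I turned the click wrench on the left clamp until the force jumped to about 12 N, which I took as the bolt being home. The handle is kinked by about 0.30 rad (17°). I left the wrench on the bolt with the gripper lifted clear, never touched the plain spanner, and handed the job in; no verdict came back.

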